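Load a tea cake into the rotary caddy

TASK

Press lightly on the smooth wooden rim of the rotary tea caddy and turn its wheel until the empty pocket sits squarely in the window of the metal cover. Then put the tea cake through the window into that pocket so that it lies flat on the pocket's floor, with the pocket still in the window. Press gently: never push on the wheel or on the cover with more than about 12 N (1.2 kg), and leave the cup, the tin and the jar where they are.

Things in the scene. Friction and masses are not known exactly. Their poses are not given: they have to be found in the camera images.
- caddy: rotary tea caddy, fixed to the table: a rubber foot, a spindle and a round aluminium drum cover, 152 mm in diameter, its flat top 55 mm above the table, with a nut at the centre (26 mm across, 10 mm high). The cover has one opening, the window, 54 mm wide, reaching from 19 mm off the axis to the 3 mm wall at its edge. Origin on the axis at table height; z up, x towards the window
- wheel (a joint): dark wooden wheel under the cover, 236 mm across, turning about the caddy's axis; rad, grows anticlockwise seen from above, no stop within a turn; 0 or one full turn when the empty pocket is in the window. Smooth flat rim, bare from 76 to 118 mm off the axis, top 22 mm above the table on average, but it leans: 6 mm lower on one side, 6 mm higher opposite; which side is not told
- axis (a point): point on the caddy's axis level with the cover's top (55 mm above the table). About this axis the wheel turns with 0.5 N m of braking friction, staying where it is left: some 5 N sideways at 102 mm off the axis. The wheel rides on a spring, about 5 N per mm pushed down. Rim friction is unknown and varies: a fingertip pressed too lightly slips
- window (a point): centre of the window, 46 mm off the axis, level with the cover's top (55 mm above the table). Fixed
- pocket (a point): centre of the mouth of the wheel's only empty pocket, 46 mm off the axis, 46 (+/-3) mm above the table: a round cup, 44 mm inside, 24 mm deep, flat floor. Hidden by the cover until it is in the window; a brass line 36 mm long, 4 mm wide, inlaid flush in the rim, points from the axis through the pocket's centre. The other four pockets are full
- cake_mid (a point): centre of the tea cake, a loose brown round puck, 38 mm in diameter, 26 mm high, about 45 g, lying flat on a fixed square dark coaster (90 x 90 x 8 mm). 13 mm above its underside, so 21 mm above the table at the start. Flat in the pocket, this point is about 11 mm below the pocket's mouth and the top is some 7 mm below the cover's top
- cup: small white tea cup, 68 mm across, 50 mm high, empty; bystander. Origin under its centre
- tin: red square tea tin, 79 mm wide, 140 mm high; bystander. Origin under its centre
- jar: clear jar with copper lid, 80 mm across, 100 mm high; bystander. Origin under its centre
Not all that is in view belongs to the job. Of the things that look like the part that bears cake_mid, the largest one is meant.

How it is judged:
By the outcome, as a careful person would: the job done as asked, in the order asked, and still so for the second after the job is handed in, with the robot touching nothing.
It also fails if it takes over 72 s, if anything falls off the work surface, if the arm or the gripper's body presses on something with over 40 N, if the wrist force passes 120 N, or if a joint passes its speed limit or range.

ROBOT

A 6-joint arm with a two-finger parallel gripper is mounted at the origin on the work surface. World frame = base frame: x ahead of the robot, y to its left, z up, the work surface at z = 0. Lengths are in mm, angles in rad, forces in N, time in s.
With the tool pointing down it reaches from about 325 to 775 mm from the base axis. Payload 5.5 kg.
Tool frame: the origin (TCP) lies on the mounting face of the last link; the fingertips stand 182 mm ahead of it and the grasp point (between the pads) lies 163 mm ahead of it (r.grip_point_offset is the distance from the TCP to the grasp point, in mm); z points along the fingers, y is the direction in which the jaws open and shut (so a half turn about z gives the same grasp; the last joint's range is limited). The gripper opens to 88 mm and grips with 3 to 60 N. Pads are 20 mm wide; open, the fingers measure 115 mm over their backs; the gripper's body (75 mm by 178 mm) begins 61 mm behind the grasp point.
Start: joints at [1.135, 0.091, 1.231, -0, 1.82, -0.057], TCP at [221.889, 557.479, 404.631] pointing down, gripper open.
Joint ranges: [-2.87, 2.87], [-0.86, 2.18], [0.17, 2.46], [-1.51, 4.65], [0.06, 2.69], [-2.65, 2.65]. Speed limits (rad/s): [2.57, 2.57, 3.01, 3.14, 3.14, 3.14].

INTERFACE

Orientations are given as a 3x3 rotation matrix whose columns are the frame's x, y, z axes.
In Python, from rig import monitor, snapshot, order, r gives the robot as it stands.
- The arm moves only by the shell command python3 -m jog 'ROWS' [OPENING] [FORCE]. ROWS is JSON, a list of rows, each a list of 4 numbers: the shift along the tool's x, y, z in m, then the turn about the tool's z in rad. A call has exactly 10 rows; each row is the pose to reach, as a shift and turn from the pose commanded when the call began, along the tool's axes at that moment; what a row does not reach only later rows make up. A row lasts 1/10 s, in which the tool goes at most 50 mm and 8.59 degrees, less where a joint would pass 70% of its speed; a pose out of reach is approached as far as the arm can. A call with a gripper value outside its range is refused whole. OPENING is the finger opening in m, from 0 to 0.0878, set as the call begins (- or left out, the last holds). The fingers move at their own pace and stop on an object; FORCE is the grip in N (left out, the last holds). Time passes only in rows, so rows that repeat a pose let the fingers close, or fill a call up. It gives the time, the measured TCP pose, the force and the opening at its end, in the units of the state.
- monitor.get_obs(): the state, without advancing time (a new reading comes with each control period).
- snapshot(name): name is "scene" or "top" or "wrist"; returns a dict with "pixels" (480x640x3 uint8, red, green, blue), "z_map" (480x640 float32, mm along the optical axis (not along the pixel's ray), 0 where there is no reading), "intrinsics" (3x3 intrinsics, pixels), "R" (3x3) and "t" (3): a world point X has camera coordinates R X + t; the wrist camera has in their place "T_tool_cam" (4x4, takes a point from camera to tool coordinates, whose origin is the TCP and whose axes are the flange's). Camera axes: x right, y down, z forward; pixel columns grow to the right and rows downward; lengths in mm; the calibration is good to about 2 mm. The wrist camera is an equidistant fisheye: a pixel r from the principal point sees the ray r / f radians off the axis. A picture is of the moment at which its call begins: read the wrist's pose just before it.
- order.sign_off(): hands the job in, once; it reports no verdict.
The state is a dict: "clock": time; "q": joint angles; "joint_vel": joint speeds; "tau": joint torques, N m; "ee_pos": TCP position; "ee_rot": TCP orientation; "wrist_force": force on the tool from outside, world axes, zero at the start; "wrist_torque": the same for the moment, N m; "gripper_width": finger opening in mm.
Only numpy, scipy, OpenCV 4.12 (cv2) and the standard library are available. Lean on these libraries where they do the work, as an engineer would, in place of code of your own. Each camera call takes 0.05 s, during which the arm holds its last target. There are 200 camera calls.

## Working session

There is one attempt and no reset: what is moved stays moved. The work goes in short steps, Python scripts to look and compute and a shell command to move; the robot and the scene stay as the last step left them, time stands still between calls to the robot, and variables do not carry over. Pictures are saved under pics/ and viewed, about 8 in all and at most 12, crops included, and the job is handed in when it is done.

```bash
mkdir -p pics; ls
cat > h.py <<'E'
import numpy as np, cv2
from rig import monitor, snapshot, order, r
def save(n,im): cv2.imwrite('pics/'+n+'.png', cv2.cvtColor(np.ascontiguousarray(im),cv2.COLOR_RGB2BGR))
def world(s):
    v,u=np.mgrid[0:480,0:640]; z=s['z_map']; K=s['intrinsics']
    P=np.stack([(u-K[0,2])/K[0,0]*z,(v-K[1,2])/K[1,1]*z,z],-1)
    W=(P-s['t'])@s['R']; W[z==0]=np.nan
    return W
E
python3 - <<'E'
from h import *
a=snapshot('top'); b=snapshot('scene')
np.savez('top0.npz',**a); np.savez('scene0.npz',**b)
save('top0',a['pixels']); save('scene0',b['pixels'])
o=monitor.get_obs(); print(o['clock'],o['ee_pos'],o['ee_rot'],o['wrist_force'])
print(a['intrinsics'],a['R'],a['t'])
E
```

```text
pics
0.1 [221.8871914  557.51432571 403.64347449] [[-9.29122860e-01  3.69770430e-01 -7.34661851e-04]
 [ 3.69771144e-01  9.29121570e-01 -1.55220069e-03]
 [ 1.08632255e-04 -1.71384190e-03 -9.99998525e-01]] [ 0.96212447 -0.30228564  0.65323541]
[[591.41864619   0.         327.7825911 ]
 [  0.         591.41864619 233.4874559 ]
 [  0.           0.           1.        ]] [[ 0.02865779 -0.99956143  0.00746203]
 [-0.98894789 -0.0294383  -0.1453116 ]
 [ 0.14546754 -0.00321525 -0.9893578 ]] [  12.30391338  550.98603013 1120.01104911]
```

View pics/top0.png

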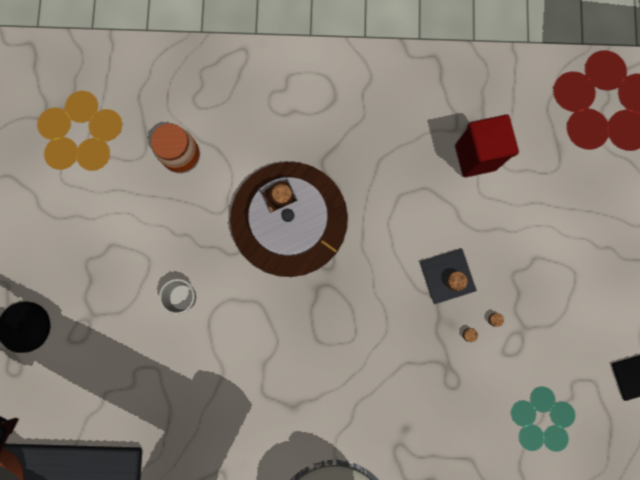

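View pics/scene0.png

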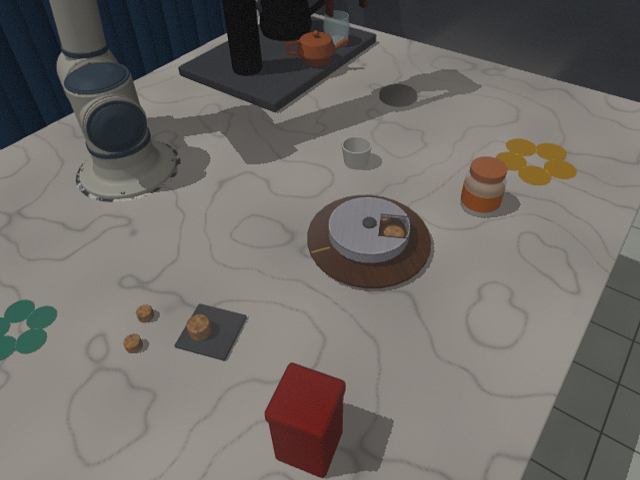

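Candidates for the cake: the large puck on the coaster at top (457,281), small pucks at (470,334) and (496,319), and the full pocket's cake in the window at (282,193). I choose (457,281), the largest, on the dark coaster. The brass line is at (329,245) and the window at (280,193). Next I measure them.

```bash
cat > m.py <<'E'
from h import *
def inter(s,uv,z):  # pixel -> plane z
    K=s['intrinsics'];d=s['R'].T@np.array([(uv[0]-K[0,2])/K[0,0],(uv[1]-K[1,2])/K[1,1],1]);c=-s['R'].T@s['t']
    return c+d*(z-c[2])/d[2]
E
python3 - <<'E'
from m import *
from scipy.optimize import least_squares
def circ(p):
    f=lambda q:np.hypot(p[:,0]-q[0],p[:,1]-q[1])-q[2]
    q=least_squares(f,[*p.mean(0),50],loss='soft_l1').x; return q
def hull(p): return cv2.convexHull(p.astype(np.float32)).reshape(-1,2)
for n in ['top','scene']:
    s=dict(np.load(n+'0.npz')); W=world(s); s['W']=W
    ax0=inter(s,(288,215) if n=='top' else (369,222),65)[:2]
    rr=np.hypot(W[...,0]-ax0[0],W[...,1]-ax0[1])
    m=(rr<90)&(abs(W[...,2]-55)<5); print(n,'ax0',ax0,'cover z',np.median(W[m][:,2]),'circ',circ(hull(W[m][:,:2])))
    m=(rr<25)&(W[...,2]>61);print(' nut',W[m].mean(0) if m.any() else 0,m.sum())
    m=(rr<130)&(rr>85)&(W[...,2]>8)&(W[...,2]<40); P=W[m]
    print(' rim circ',circ(hull(P[:,:2])))
    A=np.c_[P[:,:2]-ax0,np.ones(len(P))]; c=np.linalg.lstsq(A,P[:,2],rcond=None)[0]; print(' rim plane',c,'tilt dir',np.arctan2(c[1],c[0]),'amp@118',118*np.hypot(*c[:2]))
    hsv=cv2.cvtColor(s['pixels'],cv2.COLOR_RGB2HSV)
    m=(rr>78)&(rr<120)&(hsv[...,2]>110)&(hsv[...,1]>90)&(W[...,2]>8)&(W[...,2]<40)
    b=W[m].mean(0); print(' brass',b,m.sum(),'ang',np.degrees(np.arctan2(b[1]-ax0[1],b[0]-ax0[0])))
    m=(rr<72)&(W[...,2]<50)&(W[...,2]>15); p=W[m]; print(' hole pts',p.mean(0),m.sum(),'ang',np.degrees(np.arctan2(p[:,1].mean()-ax0[1],p[:,0].mean()-ax0[0])))
    ck=inter(s,(457,281) if n=='top' else (199,325),34); d=np.hypot(W[...,0]-ck[0],W[...,1]-ck[1])
    m=(d<30)&(W[...,2]>28)&(W[...,2]<40); print(' cake',ck,W[m].mean(0),m.sum(),circ(hull(W[m][:,:2])))
im=np.load('top0.npz')['pixels']
save('c1',np.hstack([cv2.resize(im[155:285,225:355],(520,520),interpolation=2),cv2.resize(im[235:350,410:480],(280,520),interpolation=2)]))
E
```

```text
top ax0 [580.46108352 106.14043374] cover z 57.20068435247174 circ [581.62159139 108.27993489  75.8823788 ]
 nut [580.98430083 107.4557212   66.2348729 ] 146
 rim circ [575.58938093 105.46103641 123.48233812]
 rim plane [-4.27427580e-02  2.41161793e-02  2.44963208e+01] tilt dir 2.6279000440163953 amp@118 5.79106379828977
 brass [527.57753293  25.69899654  25.49494968] 29 ang -123.32159061562629
 hole pts [622.16965695 127.40147922  43.214612  ] 565 ang 27.010322362531763
 cake [ 465.08462891 -226.51281219   34.        ] [ 465.57510599 -225.69605854   35.28302254] 285 [ 466.03117111 -226.32473406   18.49187812]
scene ax0 [581.7740733  102.87804445] cover z 57.43077392663001 circ [579.861284   107.18889234  76.62720196]
 nut [581.39393662 103.95319218  66.02097238] 116
 rim circ [580.55215095 106.00693978 117.75442636]
 rim plane [-0.04716818  0.0260606  24.26100875] tilt dir 2.63682919800824 amp@118 6.358866579988939
 brass [526.19441706  25.59438259  25.36605316] 30 ang -125.72234295775213
 hole pts [613.63695166  82.27264262  37.48880086] 1026 ang -32.89034112773801
 cake [ 469.43002342 -230.00862502   34.        ] [ 467.57782639 -229.77829179   35.54556563] 392 [ 465.75510317 -228.52039501   18.57418242]
```

View pics/c1.png

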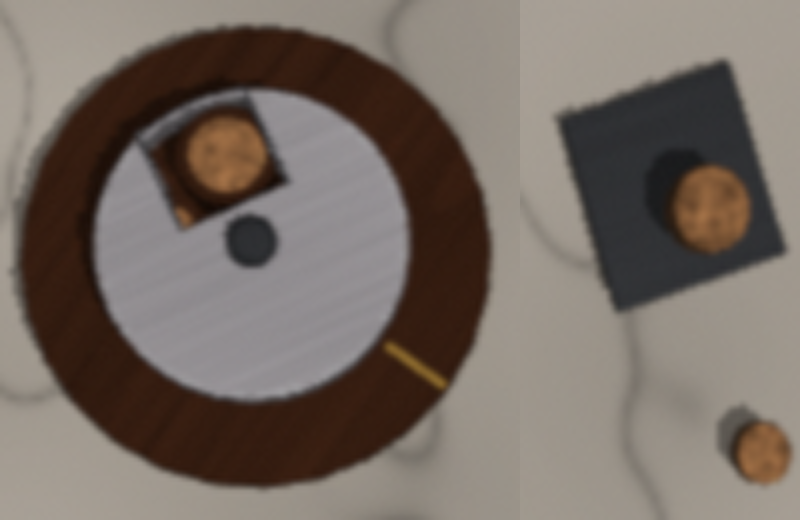

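The crop confirms the choice: the puck at crop (711,208) is on the big coaster and clearly larger than the loose one at (762,452). The window shows a full pocket, and the brass line is at about (-54,-81) mm from the axis. Next I fit the window pose.

```bash
cat >> m.py <<'E'
def plane(s,z):
    v,u=np.mgrid[0:480,0:640];K=s['intrinsics'];d=np.stack([(u-K[0,2])/K[0,0],(v-K[1,2])/K[1,1],np.ones(u.shape)],-1)@s['R'];c=-s['R'].T@s['t']
    return (c+d*((z-c[2])/d[...,2])[...,None])[...,:2]
def winfit(s,c0,z=55,a0=25):
    from scipy.optimize import minimize
    W=plane(s,z);m=np.hypot(*(W-c0).transpose(2,0,1))<95;hsv=cv2.cvtColor(s['pixels'],cv2.COLOR_RGB2HSV)[m]
    P=W[m];cov=(hsv[:,1]<60)&(hsv[:,2]>85)
    sg=lambda d:1/(1+np.exp(-np.clip(d/.8,-40,40)))
    def f(q):
        a=np.radians(q[2]);dx,dy=P[:,0]-q[0],P[:,1]-q[1];X=np.cos(a)*dx+np.sin(a)*dy;Y=-np.sin(a)*dx+np.cos(a)*dy;R=np.hypot(X,Y)
        t=sg(76-R)*(1-sg(X-19)*sg(27-abs(Y))*sg(73-R))*sg(R-13)
        return ((t-cov)**2).sum()
    return min((minimize(f,[*c0,a],method='Nelder-Mead',options=dict(initial_simplex=np.array([[*c0,a],[c0[0]+4,c0[1],a],[c0[0],c0[1]+4,a],[c0[0],c0[1],a+6]]))) for a in (a0-8,a0,a0+8)),key=lambda o:o.fun)
def brass(s,ax,plane_c=None):
    hsv=cv2.cvtColor(s['pixels'],cv2.COLOR_RGB2HSV);W=world(s);rr=np.hypot(W[...,0]-ax[0],W[...,1]-ax[1])
    m=(rr>78)&(rr<120)&(hsv[...,2]>110)&(hsv[...,1]>90)&(W[...,2]>8)&(W[...,2]<40)
    p=W[m]; 
    if len(p)<5: return None
    b=p.mean(0);return np.degrees(np.arctan2(b[1]-ax[1],b[0]-ax[0])),len(p),b
E
python3 - <<'E'
from m import *
for n in ['top','scene']:
    s=dict(np.load(n+'0.npz')); o=winfit(s,(581,107)); print(n,o.x,o.fun); print(brass(s,o.x[:2]))
E
```

```text
top [581.61901234 107.4628462   26.66346493] 125.65725033902778
(np.float64(-123.46254541417635), 29, array([527.57753293,  25.69899654,  25.49494968]))
scene [578.12006794 107.89096413  24.57095873] 852.8180018985565
(np.float64(-122.25018670541054), 30, array([526.19441706,  25.59438259,  25.36605316]))
```

```bash
python3 -m jog '[[-0.04,-0.016,0,0.13],[-0.08,-0.032,0,0.26],[-0.12,-0.048,0,0.39],[-0.16,-0.064,0.01,0.52],[-0.2,-0.08,0.02,0.65],[-0.24,-0.096,0.03,0.78],[-0.28,-0.112,0.04,0.91],[-0.32,-0.128,0.05,1.04],[-0.36,-0.144,0.06,1.17],[-0.4,-0.16,0.07,1.274]]' 0 20
```

```text
clock: 1.1
ee_pos: [535.4, 259.4, 333.7]
ee_rot: [[0.087, 0.996, -0.001], [0.996, -0.087, -0.0], [-0.0, -0.001, -1.0]]
wrist_force: [1.2, 0.6, -0.4]
gripper_width: 11.0
```

```bash
python3 -m jog '[[-0.02,0.02,0.02,0],[-0.03,0.04,0.04,0],[-0.0456,0.0587,0.07,0],[-0.0456,0.0587,0.1,0],[-0.0456,0.0587,0.106,0],[-0.0456,0.0587,0.108,0],[-0.0456,0.0587,0.108,0],[-0.0456,0.0587,0.108,0],[-0.0456,0.0587,0.108,0],[-0.0456,0.0587,0.108,0]]'
python3 - <<'E'
from h import *
o=monitor.get_obs();print(o['ee_pos'],o['wrist_force'],o['gripper_width'])
E
```

```text
clock: 2.1
ee_pos: [589.2, 211.0, 227.9]
ee_rot: [[0.081, 0.997, 0.002], [0.997, -0.081, 0.001], [0.001, 0.002, -1.0]]
wrist_force: [0.1, 0.4, 0.3]
gripper_width: 0.8
[589.20535437 210.96175076 227.93409931] [0.08116747 0.40620681 0.28231554] 0.8359228196118226
```

```bash
python3 -m jog '[[-0.001,0,0.005,0],[-0.001,0,0.01,0],[-0.001,0,0.014,0],[-0.001,0,0.017,0],[-0.001,0,0.018,0],[-0.001,0,0.019,0],[-0.001,0,0.0195,0],[-0.001,0,0.02,0],[-0.001,0,0.0205,0],[-0.001,0,0.0205,0]]'
```

```text
clock: 3.1
ee_pos: [589.1, 209.7, 206.3]
ee_rot: [[0.082, 0.997, 0.0], [0.997, -0.082, 0.0], [0.0, 0.0, -1.0]]
wrist_force: [0.1, 0.1, 0.6]
gripper_width: 0.6
```

```bash
python3 -m jog '[[0,0,0.0002,0],[0,0,0.0004,0],[0,0,0.0006,0],[0,0,0.0008,0],[0,0,0.001,0],[0,0,0.0012,0],[0,0,0.0014,0],[0,0,0.0015,0],[0,0,0.0015,0],[0,0,0.0015,0]]'
```

```text
clock: 4.1
ee_pos: [589.1, 209.8, 204.8]
ee_rot: [[0.082, 0.997, 0.0], [0.997, -0.082, 0.0], [0.0, 0.0, -1.0]]
wrist_force: [1.1, 2.0, 3.2]
gripper_width: 0.5
```

```bash
python3 -m jog '[[0,0,0.0001,0],[0,0,0.0002,0],[0,0,0.0003,0],[0,0,0.0004,0],[0,0,0.0005,0],[0,0,0.0006,0],[0,0,0.0007,0],[0,0,0.0008,0],[0,0,0.0008,0],[0,0,0.0008,0]]'; python3 -c "
from h import *
import time
for i in range(4): print(monitor.get_obs()['wrist_force'].round(2))"
```

```text
clock: 5.1
ee_pos: [589.1, 209.7, 203.9]
ee_rot: [[0.082, 0.997, 0.0], [0.997, -0.082, 0.0], [0.0, 0.0, -1.0]]
wrist_force: [0.3, 3.9, 5.0]
gripper_width: 0.7
[0.27 3.91 5.  ]
[0.27 3.91 5.  ]
[0.27 3.91 5.  ]
[0.27 3.91 5.  ]
```

```bash
python3 -m jog '[[0,0,0.0003,0],[0,0,0.0005,0],[0,-0.0027,0.0006,-0.026],[-0.0001,-0.0054,0.0006,-0.052],[-0.0003,-0.0081,0.0006,-0.079],[-0.0006,-0.0107,0.0006,-0.105],[-0.0009,-0.0134,0.0006,-0.131],[-0.0013,-0.0161,0.0006,-0.157],[-0.0017,-0.0187,0.0006,-0.183],[-0.0022,-0.0214,0.0006,-0.209]]'
python3 - <<'E'
from m import *
for n in ['top','scene']:
    s=snapshot(n);print(brass(s,(581,107.3)))
print(monitor.get_obs()['wrist_force'].round(1),monitor.get_obs()['ee_pos'])
E
```

```text
clock: 6.1
ee_pos: [567.6, 209.0, 203.7]
ee_rot: [[-0.128, 0.992, 0.001], [0.992, 0.128, -0.0], [-0.0, 0.001, -1.0]]
wrist_force: [4.5, 0.7, 5.2]
gripper_width: 0.4
(np.float64(-123.29268546442263), 36, array([527.74115981,  26.19860354,  24.04226498]))
(np.float64(-123.9884724789157), 32, array([525.2114121 ,  24.55411127,  24.3653514 ]))
[ 4.3 -0.   5. ] [567.48117648 209.00312541 203.67144134]
```

```bash
python3 -m jog '[[0,0,0.0003,0],[0,0,0.0006,0],[0,0,0.0007,0],[0,-0.0027,0.0007,-0.026],[-0.0001,-0.0054,0.0007,-0.052],[-0.0003,-0.0081,0.0007,-0.079],[-0.0006,-0.0107,0.0007,-0.105],[-0.0009,-0.0134,0.0007,-0.131],[-0.0013,-0.0161,0.0007,-0.157],[-0.0017,-0.0187,0.0007,-0.183]]'
python3 - <<'E'
from m import *
for n in ['top','scene']:
    s=snapshot(n);print(brass(s,(581,107.3)))
print(monitor.get_obs()['wrist_force'].round(1),monitor.get_obs()['ee_pos'])
E
```

```text
clock: 7.2
ee_pos: [549.5, 205.2, 203.5]
ee_rot: [[-0.307, 0.952, 0.003], [0.952, 0.307, 0.001], [-0.0, 0.003, -1.0]]
wrist_force: [4.5, 1.2, 6.0]
gripper_width: 0.2
(np.float64(-113.33641123353284), 34, array([543.01633381,  19.25696909,  23.67349086]))
(np.float64(-113.6796588747885), 31, array([540.90072068,  15.86310568,  23.42491344]))
[4.6 1.8 7.1] [549.31347189 205.1880825  203.52297459]
```

```bash
python3 -m jog '[[-0.0001,-0.0045,0.0002,-0.044],[-0.0004,-0.009,0.0002,-0.087],[-0.0009,-0.0134,0.0002,-0.131],[-0.0016,-0.0179,0.0002,-0.175],[-0.0024,-0.0223,0.0002,-0.218],[-0.0035,-0.0266,0.0002,-0.262],[-0.0048,-0.0309,0.0002,-0.305],[-0.0062,-0.0352,0.0002,-0.349],[-0.0078,-0.0393,0.0002,-0.393],[-0.0096,-0.0434,0.0002,-0.436]]'
python3 - <<'E'
from m import *
for n in ['top','scene']:
    s=snapshot(n);print(brass(s,(581,107.3)))
print(monitor.get_obs()['wrist_force'].round(1),monitor.get_obs()['ee_pos'])
E
```

```text
clock: 8.3
ee_pos: [510.9, 183.3, 203.7]
ee_rot: [[-0.681, 0.732, 0.003], [0.732, 0.681, 0.002], [-0.0, 0.003, -1.0]]
wrist_force: [3.6, 2.9, 8.9]
gripper_width: 0.6
(np.float64(-88.21289131097741), 34, array([584.01989497,  10.51175077,  20.70952831]))
(np.float64(-89.10422625519278), 33, array([582.56017281,   7.51583609,  20.96392194]))
[2.6 2.8 8.6] [510.72802346 183.06680443 203.61802588]
```

```bash
python3 -m jog '[[-0.0001,-0.0045,-0.0001,-0.044],[-0.0004,-0.009,-0.0001,-0.087],[-0.0009,-0.0134,-0.0002,-0.131],[-0.0016,-0.0179,-0.0002,-0.175],[-0.0024,-0.0223,-0.0002,-0.218],[-0.0035,-0.0266,-0.0003,-0.262],[-0.0048,-0.0309,-0.0003,-0.305],[-0.0062,-0.0352,-0.0003,-0.349],[-0.0078,-0.0393,-0.0003,-0.393],[-0.0096,-0.0434,-0.0003,-0.436]]'
python3 - <<'E'
from m import *
for n in ['top','scene']:
    s=snapshot(n);print(brass(s,(581,107.3)))
print(monitor.get_obs()['wrist_force'].round(1),monitor.get_obs()['ee_pos'])
E
```

```text
clock: 9.4
ee_pos: [485.3, 146.9, 203.7]
ee_rot: [[-0.927, 0.376, 0.001], [0.376, 0.927, 0.003], [0.0, 0.003, -1.0]]
wrist_force: [1.3, 3.2, 9.1]
gripper_width: 0.4
(np.float64(-63.55524558938413), 30, array([624.50480547,  19.83175458,  19.09851317]))
(np.float64(-64.34173156975265), 32, array([623.69583071,  18.41900584,  18.99644712]))
[1.2 3.8 9.9] [485.17692583 146.68315939 203.67823545]
```

```bash
python3 -m jog '[[-0.0001,-0.0045,-0.0003,-0.044],[-0.0004,-0.009,-0.0004,-0.087],[-0.0009,-0.0134,-0.0004,-0.131],[-0.0016,-0.0179,-0.0005,-0.175],[-0.0024,-0.0223,-0.0005,-0.218],[-0.0035,-0.0266,-0.0006,-0.262],[-0.0048,-0.0309,-0.0006,-0.305],[-0.0062,-0.0352,-0.0006,-0.349],[-0.0078,-0.0393,-0.0006,-0.393],[-0.0096,-0.0434,-0.0006,-0.436]]'
python3 - <<'E'
from m import *
for n in ['top','scene']:
    s=snapshot(n);print(brass(s,(581,107.3)))
print(monitor.get_obs()['wrist_force'].round(1),monitor.get_obs()['ee_pos'])
E
```

```text
clock: 10.5
ee_pos: [477.5, 103.1, 203.8]
ee_rot: [[-0.999, -0.051, -0.001], [-0.051, 0.999, 0.003], [0.0, 0.003, -1.0]]
wrist_force: [1.1, 4.3, 8.1]
gripper_width: 0.6
(np.float64(-38.786081449821715), 30, array([657.8895023 ,  45.50999989,  18.38307838]))
(np.float64(-39.59733255396342), 35, array([656.62584342,  44.7427915 ,  18.53498294]))
[-0.3  3.9  7.3] [477.47807167 102.85930415 203.7262675 ]
```

```bash
python3 -m jog '[[-0.0001,-0.0045,0.0,-0.04],[-0.0004,-0.009,0.0,-0.08],[-0.0009,-0.0134,-0.0001,-0.12],[-0.0016,-0.0179,-0.0001,-0.16],[-0.0024,-0.0223,-0.0001,-0.2],[-0.0035,-0.0266,-0.0001,-0.24],[-0.0048,-0.0309,-0.0001,-0.28],[-0.0062,-0.0352,-0.0001,-0.32],[-0.0078,-0.0393,-0.0001,-0.36],[-0.0096,-0.0434,-0.0001,-0.39]]'
python3 - <<'E'
from m import *
for n in ['top','scene']:
    s=snapshot(n);print(brass(s,(581,107.3)))
o=monitor.get_obs();print(o['wrist_force'].round(1),o['ee_pos'],o['q'])
E
```

```text
clock: 11.6
ee_pos: [488.7, 60.3, 203.1]
ee_rot: [[-0.905, -0.426, -0.003], [-0.426, 0.905, 0.003], [0.002, 0.004, -1.0]]
wrist_force: [-1.3, 4.3, 6.9]
gripper_width: 0.4
(np.float64(-15.044177120071431), 25, array([678.81901552,  81.00862001,  18.31579477]))
(np.float64(-15.745805029708372), 33, array([676.60286362,  80.34476015,  18.57481346]))
[-0.5  4.6  7. ] [488.83310283  60.04634114 203.10386911] [ 0.05234361 -0.14360058  1.8205286   0.00233399  1.46744698 -1.95803388]
```

```bash
python3 -m jog '[[-0.0002,-0.0045,0.0001,-0.035],[-0.0007,-0.009,0.0001,-0.07],[-0.0013,-0.0134,0.0001,-0.105],[-0.0022,-0.0178,0.0001,-0.14],[-0.0031,-0.0222,0.0001,-0.175],[-0.0044,-0.0265,0.0001,-0.21],[-0.0058,-0.0307,0.0001,-0.245],[-0.0074,-0.035,0.0001,-0.28],[-0.0091,-0.039,0.0001,-0.315],[-0.011,-0.0431,0.0001,-0.35]]'
python3 - <<'E'
from m import *
for n in ['top','scene']:
    s=snapshot(n);print(brass(s,(581,107.3)))
o=monitor.get_obs();print(o['wrist_force'].round(1),o['ee_pos'],o['q'])
E
```

```text
clock: 12.7
ee_pos: [516.6, 25.7, 202.3]
ee_rot: [[-0.704, -0.71, -0.005], [-0.71, 0.704, 0.002], [0.002, 0.005, -1.0]]
wrist_force: [-2.0, 2.9, 5.9]
gripper_width: 0.2
(np.float64(-4.6106811628857525), 8, array([693.18682963,  98.25261227,  17.97644965]))
(np.float64(-5.7685827007738775), 9, array([691.11955819,  96.17546524,  19.92181289]))
[-1.8  1.6  5.1] [516.78088225  25.480613   202.27008153] [-1.69251530e-02 -7.23663914e-02  1.75607915e+00  1.34125611e-03
  1.46271515e+00 -2.37720629e+00]
```

Run:
```python
from m import *
s=snapshot('top');np.savez('top2.npz',**s);t=snapshot('scene')
save('c2',np.hstack([cv2.resize(s['pixels'][150:290,220:360],(400,400),interpolation=2),cv2.resize(t['pixels'][180:300,300:440],(400,343),interpolation=2)[:343].copy() if 0 else cv2.resize(t['pixels'][180:300,300:440],(400,400),interpolation=2)]))
```

```text
(no output)
```

View pics/c2.png

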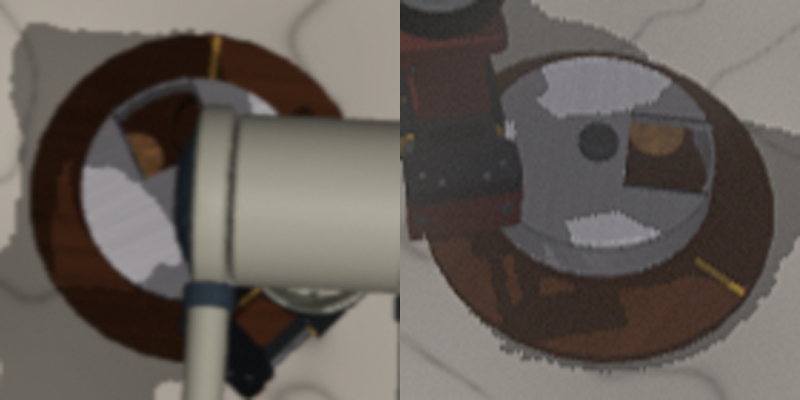

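Crop c2: the brass line is half in shadow. It is at crop (215,57) in the top view, pixel (295,170), and at (720,276) in the scene view. The empty pocket is entering the window from the right at crop (185,120).

Run:
```python
from m import *
s=snapshot('top');t=snapshot('scene');ax=(581,107.3)
for S,n in ((s,'t'),(t,'s')):
    W=world(S);rr=np.hypot(W[...,0]-ax[0],W[...,1]-ax[1]);h=cv2.cvtColor(S['pixels'],cv2.COLOR_RGB2HSV);an=np.degrees(np.arctan2(W[...,1]-ax[1],W[...,0]-ax[0]))
    m=(rr>78)&(rr<118)&(abs(an-5)<25)&(W[...,2]>8)&(W[...,2]<35)&(h[...,0]>13)&(h[...,0]<28)&(h[...,2]>60)&(h[...,1]>100)
    p=W[m];b=p.mean(0);print(n,m.sum(),b,np.degrees(np.arctan2(b[1]-ax[1],b[0]-ax[0])))
for (S,uv) in ((s,(295.2,170)),(t,(412,276.6))):
    if S is t: uv=(300+(720-400)*.35,180+276*.3)
    b=inter(S,uv,19);print(b,np.degrees(np.arctan2(b[1]-ax[1],b[0]-ax[0])))
```

```text
t 45 [683.25410933  98.74482801  19.75668729] -4.782558808691977
s 58 [678.98251743  97.75912864  19.36134114] -5.561540351278176
[681.69418823  98.13871965  19.        ] -5.19852784562401
[679.4344494   98.19936677  19.        ] -5.282193204641881
```

```bash
python3 -m jog '[[0,0,0.0003,0],[0,0,0.0006,0],[0,0,0.0007,0],[-0.0006,-0.0045,0.0007,-0.02],[-0.0015,-0.009,0.0007,-0.04],[-0.0025,-0.0134,0.0007,-0.06],[-0.0037,-0.0178,0.0007,-0.08],[-0.0051,-0.022,0.0007,-0.1],[-0.0066,-0.0263,0.0007,-0.12],[-0.0084,-0.0305,0.0007,-0.14]]'
cat > b.py <<'E'
from m import *
s=snapshot('top');t=snapshot('scene');ax=(581,107.3)
for S,n in ((s,'t'),(t,'s')):
    W=world(S);rr=np.hypot(W[...,0]-ax[0],W[...,1]-ax[1]);h=cv2.cvtColor(S['pixels'],cv2.COLOR_RGB2HSV);an=np.degrees(np.arctan2(W[...,1]-ax[1],W[...,0]-ax[0]))
    m=(rr>78)&(rr<118)&(abs(an-15)<35)&(W[...,2]>8)&(W[...,2]<35)&(h[...,0]>13)&(h[...,0]<28)&(h[...,2]>60)&(h[...,1]>100)
    p=W[m];b=p.mean(0);print(n,m.sum(),b,np.degrees(np.arctan2(b[1]-ax[1],b[0]-ax[0])))
o=monitor.get_obs();print(o['clock'],o['wrist_force'].round(1),o['ee_pos'],o['q'][5])
E
python3 b.py
```

```text
clock: 14.0
ee_pos: [544.3, 9.9, 201.4]
ee_rot: [[-0.598, -0.801, -0.005], [-0.801, 0.598, 0.001], [0.002, 0.004, -1.0]]
wrist_force: [-3.3, 1.0, 3.9]
gripper_width: 0.6
t 37 [681.4823741   99.58792678  19.91563285] -4.388875896027579
s 55 [677.87771799  98.62436905  19.2994893 ] -5.117323309465724
14.1 [-2.2  0.8  3.4] [544.82881785   9.60748263 201.67006008] -2.5437541496156686
```

```bash
python3 -m jog '[[0,0,-0.02,0],[0,0,-0.06,0],[-0.02,0.025,-0.06,0.14],[-0.04,0.05,-0.06,0.28],[-0.06,0.075,-0.06,0.42],[-0.08,0.1,-0.06,0.56],[-0.1058,0.1322,-0.06,0.7],[-0.1058,0.1322,-0.06,0.84],[-0.1058,0.1322,-0.06,0.98],[-0.1058,0.1322,-0.06,1.12]]'; python3 b.py
```

```text
clock: 15.1
ee_pos: [502.5, 173.9, 261.3]
ee_rot: [[-0.981, 0.196, -0.002], [0.196, 0.981, -0.001], [0.002, -0.001, -1.0]]
wrist_force: [-0.1, -0.3, 0.7]
gripper_width: 0.6
t 59 [682.48401965  99.86925804  19.89139541] -4.18777001880314
s 57 [679.4381249   99.52582093  20.1734128 ] -4.515578106299802
15.2 [-1.   0.4 -0.2] [502.66183837 173.57847634 261.40121431] -1.1083698046523034
```

```bash
python3 -m jog '[[0,0,0.02,0.14],[0,0,0.035,0.28],[0,0,0.044,0.4],[0,0,0.047,0.5],[0,0,0.048,0.5],[0,0,0.049,0.5],[0,0,0.05,0.5],[0,0,0.0505,0.5],[0,0,0.051,0.5],[0,0,0.051,0.5]]'
```

```text
clock: 16.2
ee_pos: [503.0, 173.6, 211.6]
ee_rot: [[-0.77, 0.638, 0.0], [0.638, 0.77, 0.0], [-0.0, 0.0, -1.0]]
wrist_force: [0.3, -0.5, -0.3]
gripper_width: 0.4
```

```bash
python3 -m jog '[[0,0,0.0003,0],[0,0,0.0006,0],[0,0,0.0009,0],[0,0,0.0012,0],[0,0,0.0015,0],[0,0,0.0018,0],[0,0,0.002,0],[0,0,0.002,0],[0,0,0.002,0],[0,0,0.002,0]]'
```

```text
clock: 17.2
ee_pos: [503.0, 173.6, 209.6]
ee_rot: [[-0.77, 0.639, -0.0], [0.639, 0.77, 0.0], [0.0, 0.0, -1.0]]
wrist_force: [-1.2, -0.6, 0.6]
gripper_width: 0.3
```

```bash
python3 -m jog '[[0,0,0.0003,0],[0,0,0.0006,0],[0,0,0.0009,0],[0,0,0.0012,0],[0,0,0.0015,0],[0,0,0.0018,0],[0,0,0.002,0],[0,0,0.002,0],[0,0,0.002,0],[0,0,0.002,0]]'
```

```text
clock: 18.2
ee_pos: [503.0, 173.6, 207.6]
ee_rot: [[-0.769, 0.639, 0.0], [0.639, 0.769, 0.0], [0.0, 0.0, -1.0]]
wrist_force: [-2.4, 1.9, 4.0]
gripper_width: 1.0
```

```bash
python3 -m jog '[[0,0,0.0003,0],[0,0,0.0006,0],[0,0,0.0008,0],[0,-0.0027,0.0008,-0.026],[-0.0001,-0.0054,0.0008,-0.052],[-0.0003,-0.0081,0.0008,-0.079],[-0.0006,-0.0107,0.0008,-0.105],[-0.0009,-0.0134,0.0008,-0.131],[-0.0013,-0.0161,0.0008,-0.157],[-0.0017,-0.0187,0.0008,-0.183]]'; python3 b.py
```

```text
clock: 19.2
ee_pos: [492.4, 157.9, 206.9]
ee_rot: [[-0.874, 0.486, 0.001], [0.486, 0.874, 0.0], [-0.0, 0.001, -1.0]]
wrist_force: [0.8, 2.1, 4.4]
gripper_width: 0.3
t 61 [683.33419085  99.66175404  19.14789374] -4.268653899243019
s 61 [678.16008281  99.00277261  19.37944311] -4.881073407010931
19.3 [1.4 1.9 4.4] [492.29894947 157.81076283 206.84034408] -0.8173712897100116
```

```bash
python3 -m jog '[[0,0,0.0003,0],[0,0,0.0006,0],[0,0,0.0009,0],[0,-0.0018,0.001,-0.017],[0,-0.0036,0.001,-0.035],[-0.0001,-0.0054,0.001,-0.052],[-0.0002,-0.0072,0.001,-0.07],[-0.0004,-0.009,0.001,-0.087],[-0.0006,-0.0107,0.001,-0.105],[-0.0008,-0.0125,0.001,-0.122]]'; python3 b.py
```

```text
clock: 20.3
ee_pos: [487.1, 147.2, 206.1]
ee_rot: [[-0.926, 0.377, 0.001], [0.377, 0.926, 0.001], [-0.0, 0.001, -1.0]]
wrist_force: [2.4, 3.5, 4.9]
gripper_width: 0.8
t 61 [683.14503598 100.52852968  18.95767364] -3.792742457179281
s 62 [677.81672919 102.90323919  19.17925977] -2.6002001260322922
20.4 [1.2 3.  5.5] [487.07625153 147.06732164 206.06992652] -0.9574783367216364
```

```bash
python3 -m jog '[[0,0,0.0004,0],[0,0,0.0008,0],[0,0,0.0008,0],[0,-0.0018,0.0008,-0.017],[0,-0.0036,0.0008,-0.035],[-0.0001,-0.0054,0.0008,-0.052],[-0.0002,-0.0072,0.0008,-0.07],[-0.0004,-0.009,0.0008,-0.087],[-0.0006,-0.0107,0.0008,-0.105],[-0.0008,-0.0125,0.0008,-0.122]]'; python3 b.py
```

```text
clock: 21.4
ee_pos: [483.0, 135.5, 205.4]
ee_rot: [[-0.965, 0.262, 0.0], [0.262, 0.965, 0.002], [0.0, 0.002, -1.0]]
wrist_force: [1.5, 4.7, 7.1]
gripper_width: 0.5
t 58 [683.38576498 111.91023125  18.93585149] 2.5781756738066566
s 63 [678.33791538 114.08170067  18.95291012] 3.985455571679503
21.5 [0.7 3.9 5.3] [482.95174999 135.41840297 205.37286316] -1.100801315607107
```

```bash
python3 -m jog '[[0,0,0.0003,0],[0,-0.0027,0.0004,-0.026],[-0.0001,-0.0054,0.0004,-0.052],[-0.0003,-0.0081,0.0004,-0.079],[-0.0006,-0.0107,0.0004,-0.105],[-0.0009,-0.0134,0.0004,-0.131],[-0.0013,-0.0161,0.0004,-0.157],[-0.0017,-0.0187,0.0004,-0.183],[-0.0022,-0.0214,0.0004,-0.209],[-0.0028,-0.0241,0.0004,-0.235]]'; python3 b.py
```

```text
clock: 22.5
ee_pos: [479.1, 111.5, 204.8]
ee_rot: [[-1.0, 0.029, -0.001], [0.029, 1.0, 0.002], [0.001, 0.002, -1.0]]
wrist_force: [-0.9, 5.3, 7.1]
gripper_width: 0.6
t 52 [680.44957709 136.36435035  19.33479175] 16.29111432281915
s 59 [675.44162451 132.86017399  19.97866785] 15.144025883156402
22.6 [-0.6  3.6  7.2] [479.11878959 111.3270885  204.80769599] -1.3824608539276826
```

```bash
python3 -m jog '[[0,-0.0018,0.0001,-0.017],[0,-0.0036,0.0001,-0.035],[-0.0001,-0.0054,0.0001,-0.052],[-0.0002,-0.0072,0.0001,-0.07],[-0.0004,-0.009,0.0001,-0.087],[-0.0006,-0.0107,0.0001,-0.105],[-0.0008,-0.0125,0.0001,-0.122],[-0.0011,-0.0143,0.0001,-0.139],[-0.0015,-0.0161,0.0001,-0.157],[-0.0019,-0.0179,0.0001,-0.175]]'; python3 b.py
python3 - <<'E'
from m import *
s=snapshot('top');t=snapshot('scene');np.savez('t3.npz',**s);np.savez('s3.npz',**t)
save('c3',np.hstack([cv2.resize(s['pixels'][150:290,220:360],(400,400),interpolation=2),cv2.resize(t['pixels'][180:300,300:440],(400,400),interpolation=2)]))
E
```

```text
clock: 23.6
ee_pos: [480.2, 93.6, 204.5]
ee_rot: [[-0.989, -0.145, -0.002], [-0.145, 0.989, 0.002], [0.002, 0.002, -1.0]]
wrist_force: [-2.6, 3.9, 7.3]
gripper_width: 0.3
t 53 [674.40546456 152.91811081  20.56176553] 26.03032945160978
s 56 [669.40003234 145.61699843  20.18529048] 23.434322721762467
23.7 [-2.4  4.   6.6] [480.24468926  93.44678972 204.41722317] -1.593899476837477
```

View pics/c3.png

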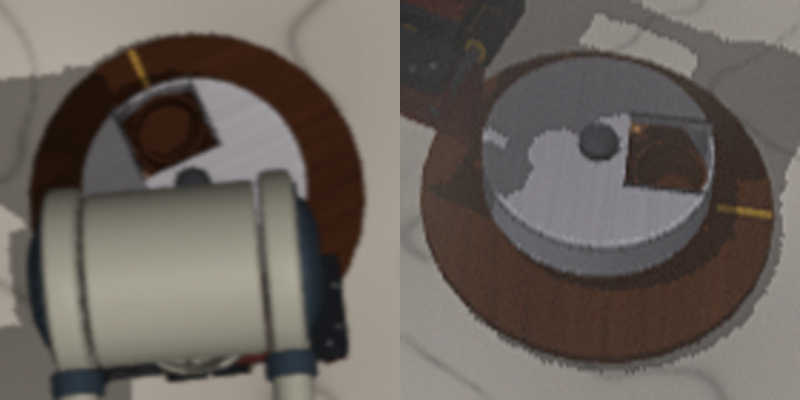

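The empty pocket is in the window at top crop (165,128), about centred. Both cameras put the brass line about 1° short of the window angle measured in the same view. I'll nudge 1° and lift off.

```bash
python3 -m jog '[[0,-0.0006,0.0002,-0.005],[0,-0.0012,0.0002,-0.01],[0,-0.0018,0.0002,-0.017],[0,-0.0018,0.0002,-0.017],[0,-0.0018,-0.001,-0.017],[0,-0.0018,-0.01,-0.017],[0,-0.0018,-0.04,-0.017],[0,-0.002,-0.08,-0.017],[0,-0.01,-0.1,-0.017],[0.03,-0.05,-0.1,-0.017]]' 0.0878
python3 - <<'E'
from h import *
o=monitor.get_obs();print(o['q'])
E
```

```text
clock: 24.8
ee_pos: [459.3, 40.7, 307.3]
ee_rot: [[-0.986, -0.165, 0.003], [-0.165, 0.986, 0.001], [-0.004, 0.001, -1.0]]
wrist_force: [-0.2, -2.2, -0.2]
gripper_width: 77.0
[ 1.42554580e-02 -2.88936868e-01  1.75807257e+00  1.09654670e-03
  1.66899107e+00 -1.72213346e+00]
```

```bash
python3 -m jog '[[0.005,-0.035,0,0],[0.01,-0.075,0,0],[0.016,-0.115,0,0],[0.021,-0.155,0.01,0],[0.027,-0.195,0.02,0],[0.032,-0.235,0.03,0],[0.036,-0.264,0.04,0],[0.036,-0.264,0.047,0],[0.036,-0.264,0.047,0],[0.036,-0.264,0.047,0]]' 0.0878; python3 b.py
python3 - <<'E'
from m import *
s=snapshot('top');t=snapshot('scene');o=monitor.get_obs();w=snapshot('wrist')
np.savez('t4.npz',**s);np.savez('s4.npz',**t);np.savez('w4.npz',**w,pos=o['ee_pos'],rot=o['ee_rot'])
for S in (s,t):
    f=winfit(S,(581,107.3));print(f.x,f.fun)
print(w['intrinsics'],w['T_tool_cam'],o['ee_pos'],o['q'])
save('c4',np.hstack([cv2.resize(s['pixels'][155:245,245:335],(400,400),interpolation=2),cv2.resize(w['pixels'],(400,300))if 0 else cv2.resize(w['pixels'],(400,400))]))
E
```

```text
clock: 25.8
ee_pos: [465.0, -226.2, 257.1]
ee_rot: [[-0.987, -0.161, -0.001], [-0.161, 0.987, 0.001], [0.001, 0.001, -1.0]]
wrist_force: [-0.4, 0.5, 1.2]
gripper_width: 87.4
t 56 [672.91751992 152.20702665  22.05333761] 26.038185419587915
s 53 [669.46312553 150.53690088  21.76572265] 26.047358940469252
25.9 [ 0.5  0.2 -0.1] [ 465.26213202 -226.06241619  258.01387537] -2.25175610022349
[581.5946771  107.58563783  26.37914687] 156.3405027178626
[578.21377371 107.63374047  24.59509724] 1059.7175747066735
[[371.64829954   0.         320.06159853]
 [  0.         371.64829954 241.07893034]
 [  0.           0.           1.        ]] [[-1.12763067e-03 -9.56413348e-01 -2.92014102e-01  8.05991366e+01]
 [ 9.99999351e-01 -1.03052025e-03 -4.86369026e-04 -9.86698462e-01]
 [ 1.64243383e-04 -2.92014460e-01  9.56413889e-01  1.93121432e+01]
 [ 0.00000000e+00  0.00000000e+00  0.00000000e+00  1.00000000e+00]] [ 465.29510606 -226.24971749  258.17877365] [-5.18371418e-01 -1.11620036e-01  1.69148110e+00  6.76142935e-05
  1.56070551e+00 -2.25192644e+00]
```

View pics/c4.png

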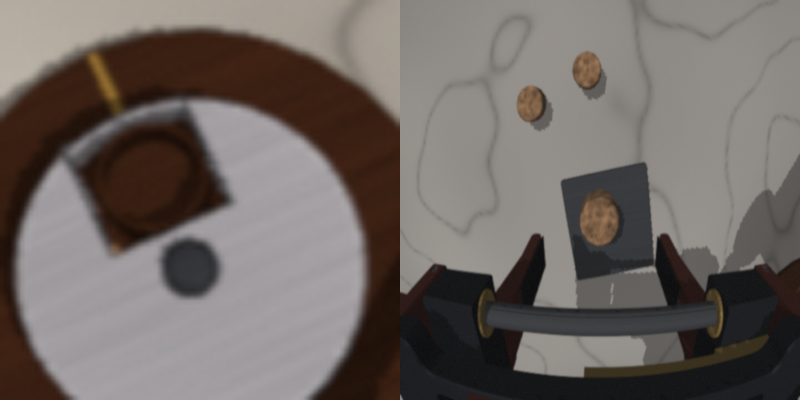

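The left crop shows the empty pocket centred in the window at (148,165), with the brass line at 26.0° against the window's 26.4°. On the right, the wrist view shows the cake between the open fingers at (600,217). I'll refine the cake position with the wrist camera.

```bash
cat >> m.py <<'E'
def wplane(w,pos,rot,z):
    v,u=np.mgrid[0:480,0:640];K=w['intrinsics'];x=(u-K[0,2])/K[0,0];y=(v-K[1,2])/K[1,1];th=np.hypot(x,y)+1e-9
    d=np.stack([np.sin(th)*x/th,np.sin(th)*y/th,np.cos(th)],-1);T=w['T_tool_cam']
    d=d@(rot@T[:3,:3]).T;c=rot@T[:3,3]+pos
    return (c+d*((z-c[2])/d[...,2])[...,None])[...,:2]
E
python3 - <<'E'
from m import *
w=np.load('w4.npz');P=wplane(w,w['pos'],w['rot'],34)
h=cv2.cvtColor(w['pixels'],cv2.COLOR_RGB2HSV)
m=((h[...,0]<20)&(h[...,1]>70)&(h[...,2]>90)).astype(np.uint8)
n,l,st,c=cv2.connectedComponentsWithStats(m)
k=min((i for i in range(1,n) if st[i,4]>200),key=lambda i:np.hypot(c[i][0]-320,c[i][1]-260));q=P[l==k]
print(st[k],c[k],q.mean(0),q.min(0),q.max(0)); print(cv2.minEnclosingCircle(q.astype(np.float32)))
z=w['z_map'][l==k];print(np.median(z))
s=np.load('top0.npz')
E
```

```text
[ 288  236   61   59 2772] [317.64285714 265.01731602] [ 462.78564592 -229.36344737] [ 444.39859997 -247.07098877] [ 481.6127941  -211.35526225]
((462.5365295410156, -229.3338165283203), 19.091358184814453)
217.9206
```

```bash
python3 -m jog '[[0.001,-0.0018,0.01,0],[0.001,-0.0018,0.02,0],[0.001,-0.0018,0.03,0],[0.001,-0.0018,0.038,0],[0.001,-0.0018,0.044,0],[0.001,-0.0018,0.047,0],[0.001,-0.0018,0.048,0],[0.001,-0.0018,0.048,0],[0.001,-0.0018,0.048,0],[0.001,-0.0018,0.048,0]]' && python3 -m jog '[[0,0,0,0],[0,0,0,0],[0,0,0,0],[0,0,0,0],[0,0,0,0],[0,0,0,0],[0,0,0,0],[0,0,0,0],[0,0,0,0],[0,0,0,0]]' 0.03 12
```

```text
clock: 27.05
ee_pos: [464.5, -229.2, 209.9]
ee_rot: [[-0.987, -0.16, 0.001], [-0.16, 0.987, -0.0], [-0.001, -0.001, -1.0]]
wrist_force: [0.0, -0.1, 0.3]
gripper_width: 87.9
clock: 28.05
ee_pos: [464.3, -229.1, 209.4]
ee_rot: [[-0.987, -0.161, -0.0], [-0.161, 0.987, 0.0], [0.0, 0.0, -1.0]]
wrist_force: [0.5, -0.2, -0.4]
gripper_width: 36.9
```

```bash
python3 -m jog '[[0,0,-0.003,0],[0,0,-0.01,0],[0,0,-0.025,0],[0,0,-0.045,0],[0,0,-0.07,0],[0,0,-0.09,0],[0,0,-0.1,0],[0,0,-0.1,0],[0,0,-0.1,0],[0,0,-0.1,0]]'
python3 - <<'E'
from m import *
o=monitor.get_obs();w=snapshot('wrist');np.savez('w5.npz',**w,pos=o['ee_pos'],rot=o['ee_rot'])
save('w5',w['pixels'][180:400,180:460]);print(o['gripper_width'],o['ee_pos'],o['wrist_force'])
E
```

```text
clock: 29.05
ee_pos: [464.1, -229.0, 308.1]
ee_rot: [[-0.987, -0.16, -0.002], [-0.16, 0.987, 0.001], [0.002, 0.001, -1.0]]
wrist_force: [-0.1, 0.3, 0.2]
gripper_width: 36.8
36.84074704564468 [ 464.13476892 -229.00625385  308.05020206] [-0.07657016  0.34665764  0.16421233]
```

View pics/w5.png

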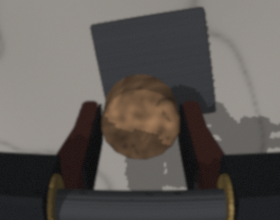

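```bash
python3 -m jog '[[-0.02,0.025,-0.03,0],[-0.048,0.06,-0.05,-0.03],[-0.078,0.097,-0.05,-0.07],[-0.108,0.134,-0.05,-0.11],[-0.138,0.171,-0.05,-0.15],[-0.168,0.208,-0.05,-0.19],[-0.198,0.245,-0.05,-0.23],[-0.226,0.28,-0.05,-0.27],[-0.254,0.315,-0.05,-0.3],[-0.28,0.347,-0.05,-0.3]]' && python3 -m jog '[[0,0,0,0],[0,0,0,0],[0,0,0,0],[0,0,0,0],[0,0,0,0],[0,0,0,0],[0,0,0,0],[0,0,0,0],[0,0,0,0],[0,0,0,0]]'
python3 - <<'E'
from m import *
o=monitor.get_obs();w=dict(snapshot('wrist'));np.savez('w6.npz',**w,pos=o['ee_pos'],rot=o['ee_rot']);save('w6',w['pixels'])
P5=np.load('w5.npz')
for k,(W,pos,rot) in dict(a=(P5,P5['pos'],P5['rot']),b=(w,o['ee_pos'],o['ee_rot'])).items():
    P=wplane(W,pos,rot,pos[2]-175.4);h=cv2.cvtColor(W['pixels'],cv2.COLOR_RGB2HSV)
    q=(P-pos[:2])@rot[:2,:2]
    m=(h[...,0]<22)&(h[...,1]>60)&(h[...,2]>80)&(np.hypot(q[...,0],q[...,1])<27);print(k,'cake in tool',cv2.minEnclosingCircle(q[m].astype(np.float32)),q[m].mean(0))
P=wplane(w,o['ee_pos'],o['ee_rot'],55)
import m as M
M.plane=lambda s,z:wplane(w,o['ee_pos'],o['ee_rot'],z)
f=winfit(w,(581,107.3));print(f.x,f.fun,o['ee_pos'])
E
```

```text
clock: 30.1
ee_pos: [685.7, 160.4, 357.7]
ee_rot: [[-0.895, -0.446, -0.002], [-0.446, 0.895, -0.0], [0.002, 0.001, -1.0]]
wrist_force: [0.4, 0.2, -0.7]
gripper_width: 36.7
clock: 31.1
ee_pos: [685.0, 158.4, 359.4]
ee_rot: [[-0.896, -0.445, -0.0], [-0.445, 0.896, -0.0], [0.0, 0.0, -1.0]]
wrist_force: [0.5, -0.1, 0.3]
gripper_width: 36.9
a cake in tool ((5.143016338348389, -0.8605650663375854), 21.731897354125977) [ 5.31788715 -0.70942172]
b cake in tool ((5.126573085784912, -1.03134286403656), 21.72813606262207) [ 5.45208385 -1.09661031]
[578.97981006 106.42760043  26.28626487] 755.1291117899561 [685.00184372 158.3513702  359.39245858]
```

View pics/w6.png

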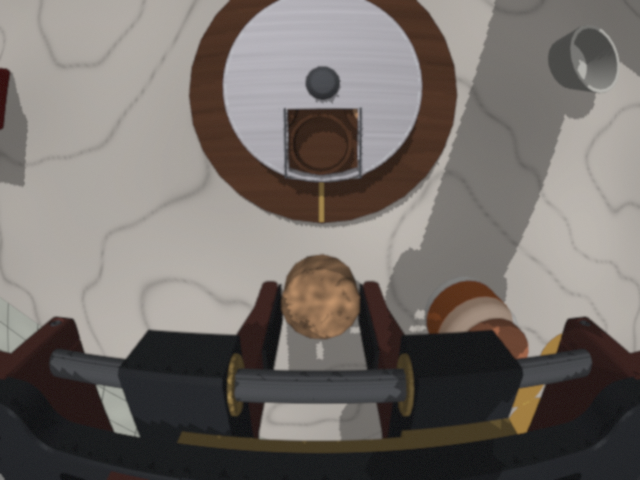

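The wrist view shows the empty pocket concentric in the window at (322,143), the brass line in line with it at (321,200), and the cake in the fingers at (321,297). Next I hover over the window.

```bash
python3 -m jog '[[0.012,0,0,0],[0.03,0,0.01,0],[0.05,0,0.025,0],[0.065,0.0005,0.045,0],[0.07,0.0005,0.065,0],[0.07,0.0005,0.078,0],[0.07,0.0005,0.084,0],[0.07,0.0005,0.084,0],[0.07,0.0005,0.084,0],[0.07,0.0005,0.084,0]]'
python3 - <<'E'
from m import *
o=monitor.get_obs();w=dict(snapshot('wrist'));t=snapshot('scene');print(o['ee_pos'],o['wrist_force'])
save('c7',np.hstack([w['pixels'][150:350,220:420],cv2.resize(t['pixels'][170:270,330:430],(200,200))]).repeat(2,0).repeat(2,1))
E
```

```text
clock: 32.15
ee_pos: [622.6, 127.8, 276.6]
ee_rot: [[-0.895, -0.445, 0.002], [-0.445, 0.895, 0.0], [-0.002, -0.001, -1.0]]
wrist_force: [0.1, -0.6, -0.4]
gripper_width: 37.2
[622.57130234 127.80653861 276.64834469] [ 0.0712673  -0.64729258 -0.41012069]
```

View pics/c7.png

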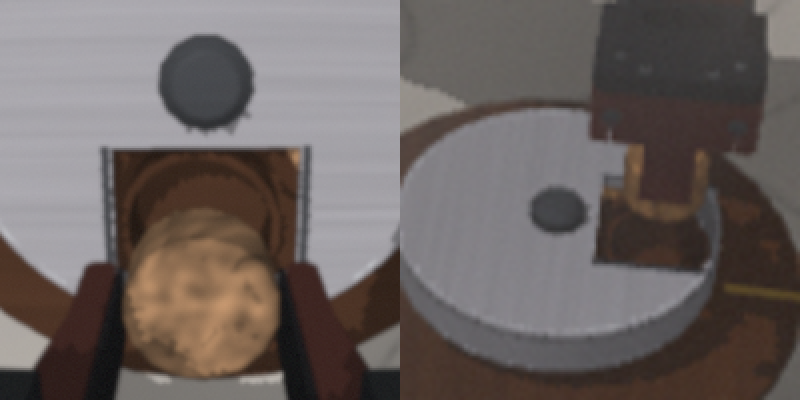

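Laterally the cake sits within 1 mm of the pocket's centre line (crop 203 against 206). Radially it agrees with the computed position, so I lower it now.

```bash
python3 -m jog '[[0,0.0005,0.005,0],[0,0.0005,0.01,0],[0,0.0005,0.015,0],[0,0.0005,0.019,0],[0,0.0005,0.022,0],[0,0.0005,0.025,0],[0,0.0005,0.028,0],[0,0.0005,0.03,0],[0,0.0005,0.032,0],[0,0.0005,0.032,0]]'
python3 - <<'E'
from m import *
o=monitor.get_obs();w=dict(snapshot('wrist'));t=snapshot('scene')
save('c8',np.hstack([w['pixels'][150:350,220:420],cv2.resize(t['pixels'][170:270,330:430],(200,200))]).repeat(2,0).repeat(2,1))
E
```

```text
clock: 33.25
ee_pos: [621.8, 128.1, 243.1]
ee_rot: [[-0.896, -0.445, -0.0], [-0.445, 0.896, -0.0], [0.0, 0.0, -1.0]]
wrist_force: [-0.6, -0.2, -0.8]
gripper_width: 37.0
```

View pics/c8.png

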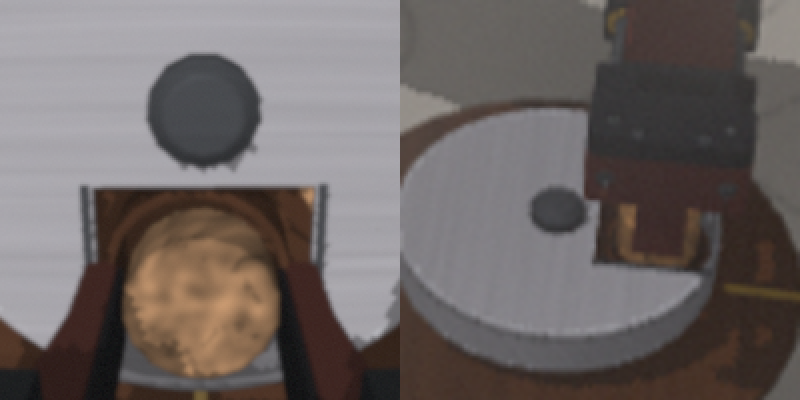

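Run:
```python
from m import *
w=dict(snapshot('wrist'));o=monitor.get_obs();pos,rot=o['ee_pos'],o['ee_rot']
P=wplane(w,pos,rot,55);q=(P-pos[:2])@rot[:2,:2]
print('inner edge',q[243,320],'sides',q[265,220+43],q[265,220+161],'nut c',((wplane(w,pos,rot,65)-pos[:2])@rot[:2,:2])[205,322])
h=cv2.cvtColor(w['pixels'],cv2.COLOR_RGB2HSV);p=(wplane(w,pos,rot,pos[2]-175.4)-pos[:2])@rot[:2,:2]
m=(h[...,0]<22)&(h[...,1]>60)&(h[...,2]>110)&(np.hypot(p[...,0],p[...,1])<26);print(p[m].min(0),p[m].max(0))
```

```text
inner edge [28.19138402 -1.03271318] sides [ 16.91149128 -29.00282405] [16.83621813 28.90432631] nut c [48.67403421 -0.13215391]
[-25.37157677 -18.34362108] [23.87920211 16.47662025]
```

```bash
python3 -m jog '[[0,0,0.001,0],[0,0,0.002,0],[0,0,0.003,0],[0,0,0.0035,0],[0,0,0.004,0],[0,0,0.004,0],[0,0,0.004,0],[0,0,0.004,0],[0,0,0.004,0],[0,0,0.004,0]]' && python3 -m jog '[[0,0,0,0],[0,0,0,0],[0,0,0,0],[0,0,0,0],[0,0,-0.005,0],[0,0,-0.03,0],[0,0,-0.06,0],[-0.02,0,-0.09,0],[-0.05,0,-0.1,0],[-0.07,0,-0.12,0]]' 0.055
python3 - <<'E'
from m import *
o=monitor.get_obs();w=dict(snapshot('wrist'));t=snapshot('scene');np.savez('w9.npz',**w,pos=o['ee_pos'],rot=o['ee_rot']);np.savez('s9.npz',**t)
save('c9',np.hstack([cv2.resize(w['pixels'][20:270,195:445],(400,400)),cv2.resize(t['pixels'][170:270,330:430],(400,400))]))
E
```

```text
clock: 34.4
ee_pos: [621.9, 128.1, 239.5]
ee_rot: [[-0.896, -0.445, 0.0], [-0.445, 0.896, 0.0], [-0.0, 0.0, -1.0]]
wrist_force: [0.2, 0.6, -0.4]
gripper_width: 37.0
clock: 35.4
ee_pos: [685.4, 159.7, 359.9]
ee_rot: [[-0.895, -0.445, 0.0], [-0.445, 0.895, 0.0], [-0.0, 0.0, -1.0]]
wrist_force: [0.7, -0.1, -1.6]
gripper_width: 55.4
```

View pics/c9.png

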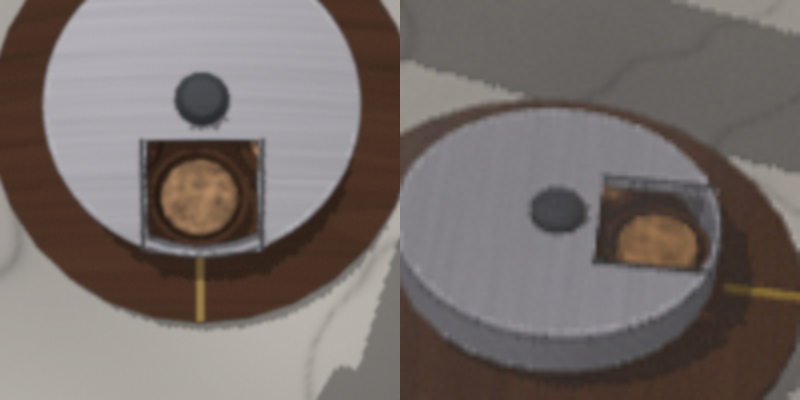

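The cake is in the pocket, at (200,196) left and (657,240) right, and the window and brass line are aligned. I'll check its depth and flatness numerically, and compare the bystanders with the first pictures.

```bash
python3 - <<'E'
from m import *
s=snapshot('top');t=snapshot('scene')
for S,n in ((s,'top'),(t,'scene')):
    W=world(S);h=cv2.cvtColor(S['pixels'],cv2.COLOR_RGB2HSV);d=np.hypot(W[...,0]-621.5,W[...,1]-127.5);r=np.hypot(W[...,0]-581,W[...,1]-107.3)
    m=(d<17)&(h[...,2]>95)&(h[...,1]>60);p=W[m]
    cov=np.median(W[(r<70)&(d>40)&(r>20)][:,2])
    if len(p)>10:
        c=np.linalg.lstsq(np.c_[p[:,:2]-p[:,:2].mean(0),np.ones(len(p))],p[:,2],rcond=None)[0];print(n,len(p),'top',c[2],'cover',cov,'slope deg',np.degrees(np.arctan(np.hypot(*c[:2]))),p.mean(0))
    W0=world(dict(np.load(n+'0.npz')))
    for nm,(x,y) in dict(cup=(435,310),jar=(680,310),tin=(700,-210)).items():
        g=lambda W:W[(np.hypot(W[...,0]-x,W[...,1]-y)<110)&(W[...,2]>(35 if nm=='cup' else 80))&(W[...,2]<150)]
        print(nm,g(W0).mean(0).round(1),g(W).mean(0).round(1))
E
python3 b.py
```

```text
cup [420.1 319.5  48.5] [420.2 320.   48.6]
jar [707.4 333.  100.9] [706.8 336.  101.4]
tin [ 717.7 -265.3  134.3] [ 717.8 -265.3  134.5]
scene 177 top 48.986111702698345 cover 57.68376140498507 slope deg 2.295925947831805 [621.89912296 126.85605876  48.9861117 ]
cup [416.8 312.8  45.7] [416.9 312.7  45.8]
jar [711.  324.9  98.3] [712.6 325.   98.1]
tin [ 728.5 -280.4  133.2] [ 728.4 -280.3  133.2]
t 58 [673.44120034 152.56190271  21.65391098] 26.087715467251368
s 51 [668.5559405  150.19081647  21.83212957] 26.098735430963078
35.7 [ 0.8 -0.2 -0.3] [683.9934208  158.86169208 358.29512569] -1.8520169870919365
```

```bash
python3 -c "
from h import *
print(order.sign_off())"
```

```text
the job is handed in; nothing more can be done
None
```

The tea cake is in the empty pocket, which is still in the window, and I handed the job in at about 36 s.

**What I did:** I turned the wheel anticlockwise by about 150° with the closed fingertips on the rim. The fingertips slipped a few times, so I pressed a little harder or moved to another spot. I then picked up the large puck from the coaster and let it go with its underside a few mm below the pocket's mouth.

**Last checks:**
- **Pocket in the window:** the brass line is at 26.1°, and the top and wrist cameras put the window at about 26.3–26.4°. The scene camera put it at 24.6°, but its fit was poor and its axis a few mm off.
- **Cake flat:** its top is 8.7 mm below the cover's top (about 7 mm expected), with a slope of 2.3°, within the wheel's own lean of about 3°. Only the scene camera gave this, because the top camera found no usable cake pixels.
- **Pressing force:** the highest downward reading was 9.9 N and the largest total about 10.7 N. I read it only between moves, so short peaks inside a move were not seen.
- **Fingers opened on the rim:** I opened the gripper while it was still pressing, just before lifting off. The wheel stayed aligned in the next pictures.
- **Bystanders:** the cup and tin read the same as at the start. The jar shifted 3 mm in the top view and 1.6 mm in the scene view. I put this down to the arm hiding part of it from the top camera and to noise, since no move was planned near the jar.

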